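# Uncover a control unit and rack its cover on edge

### The arm

A 6-joint arm with a two-finger parallel gripper is mounted at the origin on the work surface. World frame = base frame: x ahead of the robot, y to its left, z up, the work surface at z = 0. Lengths are in m, angles in rad, forces in N, time in s.
With the tool pointing down it reaches from about 0.275 to 0.875 m from the base axis. Payload 12.5 kg.
Tool frame: the origin (TCP) lies on the centre line of the jaws, within the pads' length; the fingertips stand r.finger_overhang ahead of it and the grasp point (between the pads) lies 3 mm ahead of it (r.finger_overhang is the distance from the TCP to the fingertips, in m); z points along the fingers, y is the line along which they close (so a half turn about z gives the same grasp; the last joint's range is limited). The gripper opens to 85 mm and grips with 20 to 120 N. Pads are 22 mm wide; open, the fingers measure 114 mm over their backs; the gripper's body (76 mm by 85 mm) begins 54 mm behind the grasp point. The pads swing forward as they close: fully open they stand 13 mm farther back than shut.
Start: joints at [-1.406, 0.351, 1.652, -0, 1.139, -0.085], TCP at [0.136, -0.533, 0.222] pointing down, gripper open.
Joint ranges: [-2.75, 2.75], [-0.79, 2.1], [0.01, 2.65], [-1.57, 4.71], [0.07, 3.14], [-2.87, 2.87]. Speed limits (rad/s): [2.22, 2.22, 2.79, 3.14, 3.14, 3.14].

### API

Orientations are given as a unit quaternion [x, y, z, w].
In Python, from cell import r, optics gives the robot as it stands. The module is installed in compiled form; this text tells all that it offers. Calls block until the motion is done:
- r.move_to(position, orientation): joint-space move of the TCP to a pose.
- r.move_linear(position, rot=None, vel=0.15): straight line of the TCP; rot=None keeps the orientation; vel is the mean speed in m/s.
- r.set_joints(angles): joint-space move.
- r.set_gripper(opening, squeeze=None): opening from 0.0 (shut) to 1.0 (fully open); squeeze is the grip in N (None keeps the last); returns when the fingers have stopped.
- r.sleep(seconds).
- r.inverse_kinematics(position, orientation): joint angles nearest the present ones, or None.
- optics.get_image(name): name is "side" or "top" or "wrist"; returns a dict with "pixels" (384x512x3 uint8, red, green, blue), "depth" (384x512 float32, m along the optical axis (not along the pixel's ray), 0 where there is no reading), "fx", "fy", "cx", "cy" (pixels), "camera_from_world" (4x4, takes a point from world to camera coordinates); the wrist camera has in their place "mount" (4x4, takes a point from camera to tool coordinates, whose origin is the TCP and whose axes are the flange's). Camera axes: x right, y down, z forward; pixel columns grow to the right and rows downward; lengths in m; the calibration is good to about 2 mm. The wrist camera is an equidistant fisheye: a pixel r from the principal point sees the ray r / f radians off the axis. A picture is of the moment at which its call begins: read the wrist's pose just before it.
A pose or a line that the arm cannot do raises r.PlanningError and nothing moves.
- r.hand_in(): hands the job in; it is judged then, once.
Readings, each from a call of its own:
- r.current_t(): time.
- r.current_q(): joint angles.
- r.current_qvel(): joint speeds.
- r.current_effort(): joint torques, N m.
- r.current_tool_pos(): TCP position.
- r.current_ee_rot(): TCP orientation.
- r.current_contact_force(): force on the tool from outside, world axes, zero at the start.
- r.current_torque(): the same for the moment, N m.
- r.current_opening(): opening from 0.0 (shut) to 1.0 (fully open).
- r.current_finger_force(): force on a finger pad.
Only numpy, scipy, OpenCV 4.12 (cv2) and the standard library are available. Lean on these libraries where they do the work, as an engineer would, in place of code of your own. Each camera call takes 0.05 s, during which the arm holds its last target. There are 200 camera calls.

### The job

Turn the orange tab on the control-unit housing a quarter turn aside and lift out the aluminium cover plate it holds. Lean the plate on the slanted yellow stand, centred with a long edge on the lips, and let go of it there; then take it afresh by its upper long edge and stand it upright on a long edge in the rack's free bay, the one with the green strip, fully down between the fins. Leave the tab turned aside and everything else where it is.

Things in the scene. Friction and masses are not known exactly. Their poses are not given: they have to be found in the camera images.
- cover_center (a point): centre, in mid-thickness, of the loose aluminium cover plate (about 0.22 kg): 120 mm along x, 150 along y, 6 thick along z. In the middle of its upper (+z) face stands a blue grip rib, 36 mm long along x, 14 wide along y, 24 high above the face. At the start it lies flat in the recess of the black housing, held by the orange tab
- frame_seat (a point): where the plate's centre sits in the recess of the fixed black housing, 43 mm above the bench. Housing: 152 mm along its x, 206 along its y, rim top 48 mm above the bench, connectors sticking out 6 mm more at -x. Recess 124 x 154 mm; the plate's top face lies 2 mm below the rim top. x, y: the housing's axes, z up
- tab_pivot (a point): vertical hinge axis of the orange swing tab, on the housing's rim, 93 mm from the housing's middle towards its +y end, height 49.5 mm; axes as the housing's
- tab_nub (a point): half-way up the round upright nub of the orange swing tab: nub diameter 14 mm, its top 12 mm above this point, the tab's 5 mm thick arm 12 mm below it. The nub stands 36 mm from the pivot; the arm is 14 mm wide, ends 45 mm from the pivot and runs 3.5 mm above the plate
- tab (a joint): swing tab angle, rad: 0 = pointing from the pivot to the housing's -y, across the plate; grows counter-clockwise seen from above, the nub moving towards the housing's +x. At pi/2 it lies along the rim, clear of the plate (clear from about 1.35); stop at 1.9. Friction 0.04 N m (1 N at the nub); it stays where it is left
- stand_rest (a point): where the plate's centre lies when it leans on the fixed yellow stand with a 150 mm edge on the lips; 90 mm above the bench. x points up the 45 degree slope, y level along the lips, z is the plate's outward normal (away from the rails). The plate's bearing face is at z = -3 mm; the two lips at x = -60 mm rise to z = +15 mm
- stand: the fixed yellow stand, an easel for changing grip; origin under its base plate (110 x 134 mm, 8 mm high). Two sloping rails 16 mm wide and 8 thick, their middles 58 mm either side of the plate's middle, end 20 mm short of the leaning plate's upper edge; the 100 mm between them is open
- rack_bay (a point): where the plate's centre is when it stands upright on a 150 mm edge in the free bay, marked by a green strip, of the fixed rack; 72 mm above the bench, 60 above the bay floor. x is level across the bay (the plate's thin direction), y level along it, z up
- rack: fixed rack with white fins, base 130 x 180 x 12 mm; origin under its base, axes as the bay's. At both ends of each bay (y from 52 to 82 mm) two fins, tops 67 mm above the bench, leave 14 mm in x for the plate's 6; end walls at y = +-82 mm; open between. The free bay is at x = -30 mm; the other, at x = +30 mm, holds a heat sink
- heatsink_center (a point): half-way up a loose aluminium heat sink, 10 x 150 x 110 mm (x, y, z), standing upright in the rack's other bay; leave alone
- spray_can: loose blue spray can, diameter 60, 165 mm high; origin at the centre of its foot; leave alone
- mug: loose white mug, diameter 80, 90 mm high, handle at its +y; origin at the centre of its foot; leave alone
- multimeter: loose yellow multimeter lying flat, 85 x 165 x 44 mm; origin at the centre of its underside; leave alone
- parts_tray: loose blue open tray, 90 x 140 x 40 mm; origin at the centre of its underside; leave alone
- scan_dongle: loose black and orange plug-in interface, 50 x 105 x 26 mm; origin in its underside; leave alone
- tape_roll: loose black roll of tape lying flat, diameter 70, 22 mm high; origin at the centre of its underside; leave alone
Mind the look-alikes: they are no part of the job. Leave any pink look-alike of the part that bears cover_center alone.

How it is judged:
By the outcome, as a careful person would: the job done as asked, in the order asked, and still so for the second after the job is handed in, with the robot touching nothing.
It also fails if it takes over 69 s, if anything falls off the work surface, if the arm or the gripper's body presses on something with over 40 N, if the wrist force passes 120 N, or if a joint passes its speed limit or range.

## Working session

There is one attempt and no reset: what is moved stays moved. The work goes in short steps, each a Python script; the robot and the scene stay as the last script left them, time stands still between calls to the robot, and variables do not carry over. Pictures are saved under pics/ and viewed, at most 10 in all, crops included, and the job is handed in when it is done.

```bash
mkdir -p pics; python3 - <<'E'
from cell import r, optics
import cv2,numpy as np
for n in("top","side"):
    d=optics.get_image(n); np.savez(f"pics/{n}0.npz",**d)
    cv2.imwrite(f"pics/{n}0.png",d["pixels"][:,:,::-1])
    print(n,d["fx"],d["cx"],d["cy"],np.round(d["camera_from_world"],3).tolist())
print(r.finger_overhang,r.current_t(),r.current_ee_rot(),r.current_tool_pos())
E
```

```text
top 492.2174196274923 262.1413318887469 201.7170819231134 [[0.023, -1.0, 0.007, 0.037], [-0.997, -0.024, -0.076, 0.496], [0.076, -0.005, -0.997, 1.54], [0.0, 0.0, 0.0, 1.0]]
side 401.5897108676363 261.9293079948512 193.0346293504351 [[-0.813, -0.582, -0.008, 0.435], [-0.4, 0.569, -0.719, 0.21], [0.423, -0.581, -0.695, 1.101], [0.0, 0.0, 0.0, 1.0]]
0.022 0.1 [ 9.92210449e-01  1.24571884e-01 -9.93252928e-06 -5.20820178e-04] [ 0.13595315 -0.53262379  0.22110883]
```

View pics/top0.png

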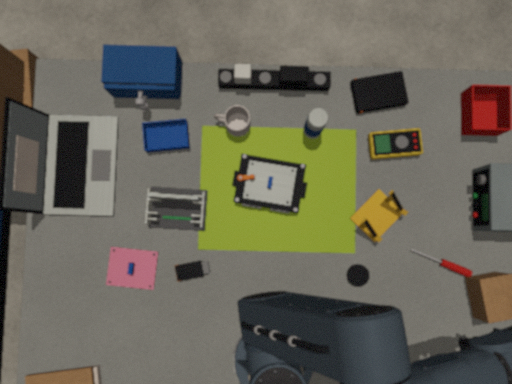

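View pics/side0.png

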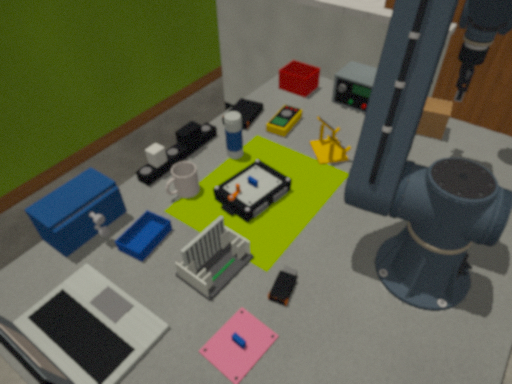

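The control-unit housing is at about (270,183), with a white/aluminium plate, a blue rib at (270,183) and the orange tab at (246,178). Two plates could be the one meant: the one in the housing at (270,183) and the pink one at (132,268). The first fits, because it lies in the housing under the tab; the pink one is the look-alike. The stand is at (380,215) and the rack at (175,208), with its green strip at (176,218). Next I take wrist views from above each.

```bash
cat > h.py <<'E'
import numpy as np, cv2
from scipy.spatial.transform import Rotation as R
from cell import r, optics
def down(yaw):  # tool down, tool x axis at yaw in world
    return (R.from_euler('z',yaw)*R.from_quat([1,0,0,0])).as_quat()
def top_px(d,u,v,z):
    "world point at height z on a top/side pixel"
    T=np.linalg.inv(d["camera_from_world"]); c=T[:3,3]
    k=T[:3,:3]@np.array([(u-d["cx"])/d["fx"],(v-d["cy"])/d["fy"],1])
    return c+k*(z-c[2])/k[2]
def look(name):
    p,q=np.array(r.current_tool_pos()),np.array(r.current_ee_rot())
    d=optics.get_image("wrist"); np.savez(f"pics/{name}.npz",p=p,q=q,**d)
    cv2.imwrite(f"pics/{name}.png",d["pixels"][:,:,::-1])
def cloud(d):
    "world xyz per pixel of a saved wrist view"
    v,u=np.mgrid[:384,:512].astype(float); X=(u-d["cx"])/d["fx"];Y=(v-d["cy"])/d["fy"]
    t=np.hypot(X,Y)+1e-9; s=np.tan(np.minimum(t,1.4))/t; z=d["depth"]
    P=np.stack([X*s*z,Y*s*z,z],-1)
    M=d["mount"]; P=P@M[:3,:3].T+M[:3,3]
    P=P@R.from_quat(d["q"]).as_matrix().T+d["p"]; P[z<=0]=np.nan
    return P
E
python3 - <<'E'
from h import *
d=np.load("pics/top0.npz")
H=top_px(d,270,184,.045);S=top_px(d,380,215,.06);K=top_px(d,175,208,.05)
print(H,S,K)
print(np.round(optics.get_image("wrist")["mount"],3).tolist())
for n,P in(("wS",S),("wH",H),("wK",K)):
    q=down(np.arctan2(P[1],P[0])); f=.93 if n!="wH" else .93
    p=[P[0]*f,P[1]*f,.33]
    r.move_to(p,q); look(n)
    print(n,r.current_t(),np.round(r.current_q(),2))
im=[cv2.imread(f"pics/{n}.png") for n in("wS","wH","wK")]
cv2.imwrite("pics/m0.png",cv2.resize(np.vstack([np.hstack(im[:2]),np.hstack([im[2],im[2]*0])]),(800,600)))
E
```

```text
[0.54871754 0.02521703 0.045     ] [ 0.45917537 -0.31554114  0.06      ] [0.4663222  0.31774237 0.05      ]
[[0.0, -0.948, -0.319, 0.082], [1.0, 0.001, -0.001, -0.0], [0.001, -0.319, 0.948, -0.152], [0.0, 0.0, 0.0, 1.0]]
wS 1.6583 [-0.69  0.2   1.58 -0.    1.36  1.48]
wH 2.95 [-0.05  0.19  1.6  -0.    1.36  1.48]
wK 4.0917 [ 0.51  0.21  1.57 -0.    1.36  1.48]
```

View pics/m0.png

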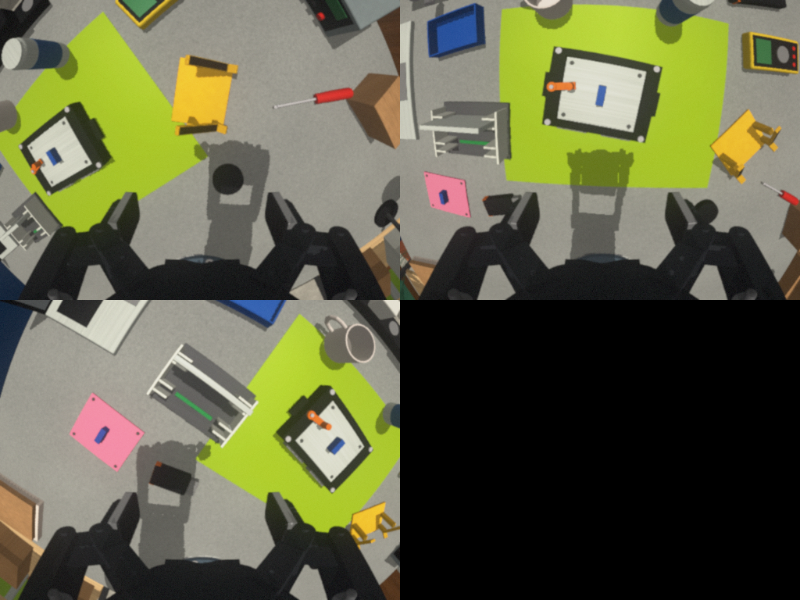

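The top-left picture shows the stand at about (203,95) in the 800x600 montage. The top-right shows the housing with the plate, rib (601,96) and tab (562,87). The bottom-left shows the rack, green strip at (193,405), and the pink look-alike at (105,430). Now I fit positions, and make a crop of the housing, stand and rack.

```bash
python3 - <<'E'
from h import *
L={n:np.load(f"pics/{n}.npz") for n in("wS","wH","wK")}
C={n:cloud(L[n]) for n in L}
hsv={n:cv2.cvtColor(L[n]["pixels"],cv2.COLOR_RGB2HSV) for n in L}
def rect(P):
    (c,s,a)=cv2.minAreaRect((P[:,:2]*1000).astype(np.float32)); return np.round(c,1),np.round(s,1),round(a,2)
for n in L:
    P=C[n];near=np.linalg.norm(P[...,:2]-[.5487,.0252],axis=-1)<.13
    h,s,v=[hsv[n][...,i].astype(int) for i in range(3)]
    m=near&(s<50)&(v>110)&(abs(P[...,2]-.046)<.008)
    m=cv2.erode(m.astype(np.uint8),np.ones((2,2)))>0
    k,l,st,_=cv2.connectedComponentsWithStats(m.astype(np.uint8)); 
    m=l==1+np.argmax(st[1:,4])
    print(n,"plate",m.sum(),rect(P[m]),np.nanmedian(P[m][:,2]))
    m=near&(h>100)&(h<130)&(s>110)&(P[...,2]>.06); print(" rib",m.sum(),rect(P[m]) if m.sum()>9 else 0,np.nanmax(P[m][:,2]) if m.any() else 0)
    m=near&(h<16)&(s>140); o=P[m]; print(" orange",m.sum(),rect(o[o[:,2]>.045]))
    t=o[o[:,2]>.068]; print("  nub",len(t),t.mean(0).round(4) if len(t) else 0)
    g=near&(P[...,2]>.02); print(" housing",rect(P[g]))
    g=(np.linalg.norm(P[...,:2],axis=-1)<.8)&(h>30)&(h<45)&(s>150)
    print(" mat z",np.nanmedian(P[g][:,2]))
# stand
P=C["wS"];h,s,v=[hsv["wS"][...,i].astype(int) for i in range(3)]
m=(np.linalg.norm(P[...,:2]-[.459,-.3155],axis=-1)<.12)&(h>10)&(h<29)&(s>140)
Q=P[m];b=Q[abs(Q[:,2]-.008)<.005];print("stand base",len(b),rect(b)); 
np.save("pics/stand.npy",Q);print(np.histogram(Q[:,2],20))
# rack
P=C["wK"];h,s,v=[hsv["wK"][...,i].astype(int) for i in range(3)]
nr=np.linalg.norm(P[...,:2]-[.4663,.3177],axis=-1)<.14
g=nr&(h>50)&(h<85)&(s>90)&(P[...,2]<.04);print("green",g.sum(),rect(P[g]),np.nanmedian(P[g][:,2]))
f=nr&(P[...,2]>.06)&(P[...,2]<.08);print("fins",f.sum(),rect(P[f]))
f=nr&(P[...,2]>.006)&(P[...,2]<.08);print("rack",f.sum(),rect(P[f]));
f=nr&(P[...,2]>.1);print("sink",f.sum(),rect(P[f]),np.nanmax(P[f][:,2]))
def crop(n,u,v,w,hh): return cv2.resize(L[n]["pixels"][v:v+hh,u:u+w,::-1],(400,300),interpolation=cv2.INTER_CUBIC)
cv2.imwrite("pics/c0.png",np.vstack([np.hstack([crop("wS",200,55,128,96),crop("wH",170,50,160,120)]),np.hstack([crop("wK",180,50,160,120),crop("wH",20,60,160,120)])]))
E
```

```text
wS plate 3447 (array([551.2,  26.9]), array([151.6, 120.2]), 81.83) 0.04575668062798133
 rib 105 (array([553.1,  26.8]), array([14. , 32.2]), 82.09) 0.07180939492756638
 orange 145 (array([568.3,  99.9]), array([53. , 24.9]), 84.55)
  nub 54 [0.5679 0.0812 0.0758]
 housing (array([550.2,  28. ]), array([209.3, 159.2]), 81.77)
 mat z 0.0006625322979472159
wH plate 7436 (array([552. ,  26.3]), array([151. , 121.2]), 81.8) 0.04544958859866627
 rib 221 (array([537.5,  -4. ]), array([84.5, 48.2]), 74.47) 0.4459156492117613
 orange 351 (array([567.1, 102.4]), array([19.5, 54. ]), 2.19)
  nub 79 [0.569  0.083  0.0775]
 housing (array([550.2,  28.2]), array([207. , 159.1]), 81.83)
 mat z 0.0003916155418957623
wK plate 3905 (array([554.4,  25.7]), array([152.6, 121.7]), 81.97) 0.045011923867693204
 rib 129 (array([552.8,  29.7]), array([12.9, 33.6]), 82.1) 0.07122758575850263
 orange 281 (array([569.4, 104.9]), array([20.6, 50. ]), 10.58)
  nub 60 [0.5682 0.0865 0.0758]
 housing (array([550.3,  28.6]), array([208.2, 159.6]), 81.75)
 mat z 5.029871180106671e-05
stand base 4757 (array([ 461.7, -316.2]), array([109.4, 132.8]), 46.45)
(array([  19, 4748,   13,   11,   11,    9,   12,   42,  140,  167,   27,
         34,   35,   40,   32,   31,   38,   44,   48,  163]), array([-0.00143717,  0.0044657 ,  0.01036856,  0.01627143,  0.02217429,
        0.02807715,  0.03398002,  0.03988288,  0.04578575,  0.05168861,
        0.05759148,  0.06349434,  0.06939721,  0.07530007,  0.08120294,
        0.0871058 ,  0.09300867,  0.09891153,  0.1048144 ,  0.11071726,
        0.11662012]))
green 284 (array([438.2, 319.2]), array([89.3,  8.6]), 87.46) 0.01292556529710473
fins 1198 (array([469. , 317.6]), array([174.9, 109.8]), 87.75)
rack 8781 (array([468. , 317.4]), array([180.7, 131.7]), 87.94)
sink 32795 (array([464.5, 306. ]), array([126.1, 145.6]), 16.1) 0.44899116359379343
```

View pics/c0.png

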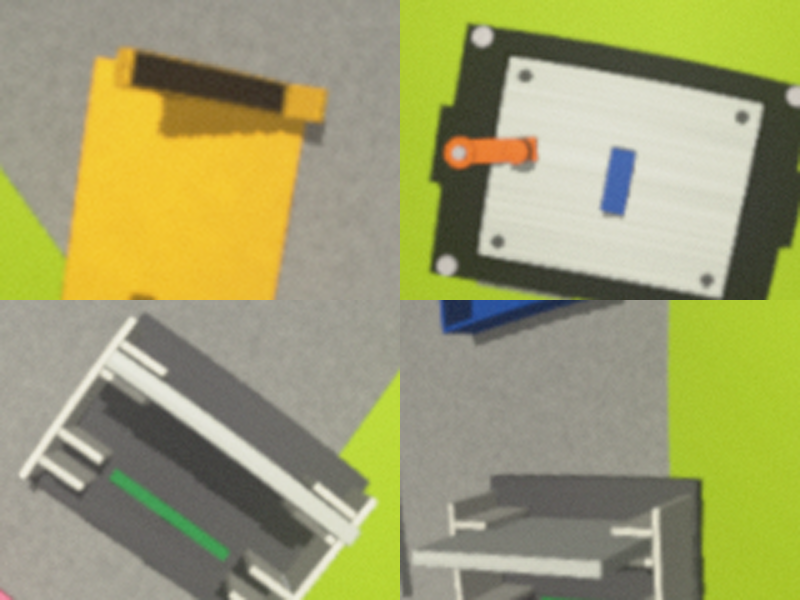

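The crop confirms it: the target is the plate in the black housing under the orange tab, with its rib at (618,182). The stand's dark faces at (205,80) need geometry, so I analyse its cloud.

```bash
python3 - <<'E'
from h import *
C=np.array([.4617,-.3162]);a=np.radians(46.45);A=np.array([np.cos(a),np.sin(a)]);B=np.array([-A[1],A[0]])
for n in("wS","wH"):
    d=np.load(f"pics/{n}.npz");P=cloud(d).reshape(-1,3);px=d["pixels"].reshape(-1,3)
    x=(P[:,:2]-C)@A*1000;y=(P[:,:2]-C)@B*1000;z=P[:,2]*1000
    m=(abs(x)<90)&(abs(y)<85)&(z>14)&(z<140)
    print(n,m.sum())
    for sgn in(1,-1):
        k=m&(y*sgn>30)
        for lo in range(-90,90,10):
            j=k&(x>=lo)&(x<lo+10)
            if j.sum()>5: print(sgn,lo,j.sum(),"y",np.percentile(y[j],[5,95]).round(0),"z",np.percentile(z[j],[5,50,95]).round(0))
E
```

```text
wS 1718
1 -60 47 y [50. 63.] z [53. 55. 57.]
1 -50 78 y [49. 63.] z [44. 49. 53.]
1 -40 82 y [49. 63.] z [20. 49. 55.]
1 -30 80 y [48. 63.] z [51. 60. 65.]
1 -20 82 y [49. 63.] z [66. 70. 75.]
1 -10 88 y [49. 63.] z [74. 81. 85.]
1 0 111 y [49. 63.] z [39. 89. 95.]
1 10 155 y [49. 63.] z [ 26.  97. 104.]
1 20 107 y [49. 64.] z [104. 110. 115.]
1 30 48 y [50. 64.] z [110. 113. 116.]
-1 -60 54 y [-66. -52.] z [54. 56. 58.]
-1 -50 87 y [-66. -51.] z [45. 50. 55.]
-1 -40 72 y [-66. -51.] z [45. 51. 55.]
-1 -30 80 y [-66. -51.] z [56. 61. 65.]
-1 -20 85 y [-66. -51.] z [65. 70. 74.]
-1 -10 91 y [-66. -51.] z [75. 80. 85.]
-1 0 95 y [-65. -51.] z [86. 90. 95.]
-1 10 107 y [-66. -51.] z [ 94. 100. 105.]
-1 20 107 y [-66. -52.] z [106. 110. 115.]
-1 30 62 y [-65. -51.] z [110. 113. 116.]
wH 1043
1 -60 22 y [50. 65.] z [53. 55. 58.]
1 -50 56 y [51. 64.] z [45. 49. 54.]
1 -40 19 y [55. 65.] z [21. 35. 55.]
1 -30 45 y [56. 65.] z [16. 31. 63.]
1 -20 7 y [56. 65.] z [60. 69. 75.]
1 -10 12 y [52. 65.] z [73. 77. 84.]
1 0 28 y [53. 65.] z [30. 77. 93.]
1 10 215 y [51. 65.] z [18. 55. 79.]
1 20 27 y [52. 66.] z [ 19. 105. 114.]
1 30 47 y [51. 65.] z [109. 113. 115.]
-1 -60 16 y [-65. -51.] z [53. 56. 57.]
-1 -50 63 y [-66. -51.] z [44. 49. 55.]
-1 -40 35 y [-61. -51.] z [17. 34. 52.]
-1 -30 74 y [-65. -51.] z [16. 32. 59.]
-1 -20 15 y [-62. -50.] z [57. 67. 73.]
-1 -10 16 y [-60. -51.] z [70. 77. 81.]
-1 0 40 y [-62. -50.] z [29. 77. 91.]
-1 10 219 y [-65. -51.] z [19. 55. 95.]
-1 20 43 y [-64. -51.] z [ 20.  77. 112.]
-1 30 44 y [-66. -51.] z [109. 112. 115.]
```

Result: stand_rest ≈ (.462,-.316,.09), with the slope rising along world angle 46.5°. Housing yaw is -8.2° and the tab starts at about 0.23 rad. The bay is at ≈ (.438,.319) and the rack's yaw is -2.2°. Next I turn the tab and check IK for the later poses.

```bash
cat >> h.py <<'E'
PSI=np.radians(-8.2); HC=np.array([.5525,.0270]); XH=np.array([np.cos(PSI),np.sin(PSI)]); YH=np.array([-XH[1],XH[0]])
PIV=HC+.093*YH
a=np.radians(46.45); A=np.array([np.cos(a),np.sin(a),0]); B=np.array([-A[1],A[0],0]); UP=np.array([0,0,1.])
U=(A+UP)/2**.5; N=(UP-A)/2**.5; S=np.array([.4620,-.3163,.09])
def quat(y,z): return R.from_matrix(np.column_stack([np.cross(y,z),y,z])).as_quat()
Q_PLACE=[quat(s*B,-N) for s in(1,-1)]     # holding the rib on the stand
Q_EDGE=[quat(s*N,-U) for s in(1,-1)]      # gripping the upper edge
BAY=np.array([.4382,.3190]); PK=np.radians(-2.2)
Q_RACK=[down(PK+s*np.pi/2) for s in(1,-1)]
E
python3 - <<'E'
from h import *
def show(n,p,q):
    j=r.inverse_kinematics(p,q); print(n,None if j is None else np.round(j,2))
for i in(0,1):
    for h in(.0,.12): show(f"place{i} {h}",S+N*(.03+h),Q_PLACE[i])
    for h in(.0,.10): show(f"edge{i} {h}",S+U*(.064+h),Q_EDGE[i])
    for h in(.14,.25): show(f"rack{i} {h}",[*BAY,h],Q_RACK[i])
th0=.23
def nub(t): return PIV+.036*(np.sin(t)*XH-np.cos(t)*YH)
q=lambda t: down(PSI+t+np.pi/2)
n0=np.array([.5683,.0835])
print(nub(th0),n0)
r.set_gripper(.45,25)
r.move_to([*n0,.12],q(th0)); r.move_linear([*n0,.078],vel=.08)
r.set_gripper(0,25); print("op",r.current_opening(),r.current_finger_force(),r.current_contact_force())
for t in np.linspace(th0,1.60,8)[1:]:
    r.move_linear([*nub(t),.078],q(t),vel=.06)
print(r.current_tool_pos(),r.current_contact_force(),r.current_opening())
r.set_gripper(.45); r.move_linear([*nub(1.6),.13],vel=.15)
b=.93; r.move_to([HC[0]*b,HC[1]*b,.33],down(.046)); look("wH2"); print(r.current_t())
E
```

```text
place0 0.0 [-1.07  0.64  1.74  0.81  1.2   2.36]
place0 0.12 [-1.2   0.55  1.63  0.7   1.41  2.42]
edge0 0.0 [-0.3   0.71  1.51 -0.7   1.39  2.33]
edge0 0.1 [-0.2   0.69  1.36 -0.64  1.58  2.28]
rack0 0.14 [ 0.54  0.44  1.75 -0.    0.96  0.58]
rack0 0.25 [ 0.54  0.31  1.64 -0.    1.2   0.58]
place1 0.0 [-1.07  0.64  1.74  0.81  1.2  -0.78]
place1 0.12 [-1.2   0.55  1.63  0.7   1.41 -0.72]
edge1 0.0 [-0.3   0.71  1.51 -0.7   1.39 -0.81]
edge1 0.1 [-0.2   0.69  1.36 -0.64  1.58 -0.86]
rack1 0.14 [ 0.54  0.44  1.75 -0.    0.96 -2.56]
rack1 0.25 [ 0.54  0.31  1.64 -0.    1.2  -2.56]
[0.56888835 0.08318498] [0.5683 0.0835]
op -0.005932180385431783 0.0 [ 0.98442954 -0.47373429  0.17289845]
[0.60137771 0.11474598 0.07796433] [-0.50638584  1.5688625  -0.09044647] 0.00089874286305705
12.8833
```

```bash
python3 - <<'E'
from h import *
d=np.load("pics/wH2.npz");P=cloud(d);hs=cv2.cvtColor(d["pixels"],cv2.COLOR_RGB2HSV).astype(int)
near=np.linalg.norm(P[...,:2]-[.5487,.0252],axis=-1)<.15
m=near&(hs[...,0]<16)&(hs[...,1]>140);o=P[m];print(len(o))
for lo in range(30,90,5):
    k=o[(o[:,2]*1000>=lo)&(o[:,2]*1000<lo+5)]
    if len(k): print(lo,len(k),k.mean(0).round(4),k[:,:2].min(0).round(3),k[:,:2].max(0).round(3))
cv2.imwrite("pics/c2.png",cv2.resize(d["pixels"][40:190,160:360,::-1],(800,600),interpolation=cv2.INTER_CUBIC))
E
```

```text
347
45 29 [0.5674 0.1189 0.0474] [0.557 0.104] [0.576 0.129]
50 170 [0.5678 0.105  0.0539] [0.559 0.076] [0.575 0.128]
55 51 [0.5678 0.1132 0.0558] [0.559 0.077] [0.575 0.128]
60 4 [0.5711 0.0782 0.0619] [0.568 0.077] [0.574 0.08 ]
65 3 [0.5734 0.0794 0.0673] [0.572 0.078] [0.575 0.081]
70 5 [0.5701 0.0781 0.0726] [0.567 0.077] [0.575 0.082]
75 76 [0.569  0.0838 0.0778] [0.563 0.078] [0.575 0.09 ]
80 2 [0.5686 0.0817 0.0803] [0.569 0.079] [0.569 0.084]
```

View pics/c2.png

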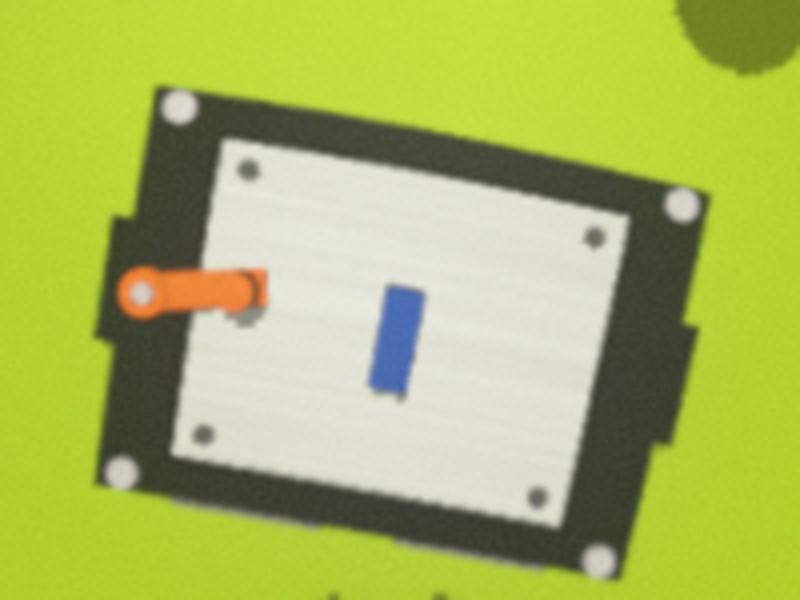

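The tab hasn't moved: the nub is still at (245,290) in the crop and the jaws closed on nothing. I look from the hover pose to check the alignment.

```bash
python3 - <<'E'
from h import *
n0=[.5688,.0838]; q=down(PSI+.23+np.pi/2)
r.move_to([*n0,.11],q); print(r.current_tool_pos(),r.current_ee_rot(),q,r.current_opening())
look("n1"); r.set_gripper(0,25); look("n2"); r.set_gripper(.45)
d=optics.get_image("side"); cv2.imwrite("pics/sd.png",d["pixels"][:,:,::-1])
a=[cv2.imread(f"pics/n{i}.png") for i in(1,2)]
s=cv2.resize(cv2.imread("pics/sd.png")[120:270,180:380],(400,300),interpolation=2)
cv2.imwrite("pics/m3.png",np.vstack([np.hstack([cv2.resize(x,(400,300)) for x in a]),np.hstack([s,s*0])]))
print(r.current_t())
E
```

```text
[0.56911072 0.08372865 0.11051732] [6.76192814e-01 7.36724578e-01 2.92071021e-04 2.96509283e-04] [0.67573155 0.73714779 0.         0.        ] 0.44652336155528477
15.2833
```

View pics/m3.png

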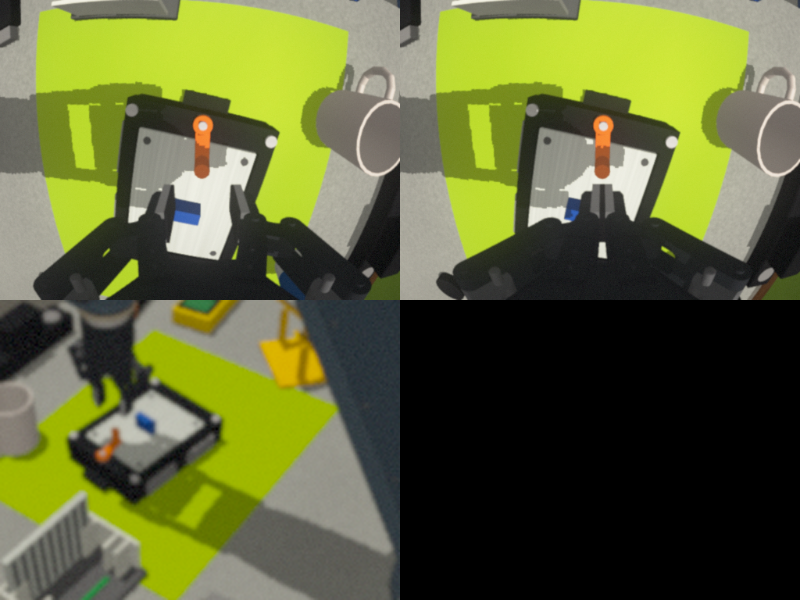

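```bash
python3 - <<'E'
from h import *
for n in("n1","n2","wH"):
    d=np.load(f"pics/{n}.npz");P=cloud(d);T=(P-d["p"])@R.from_quat(d["q"]).as_matrix()  # tool coords
    print(n,d["fx"],d["cx"],d["cy"],d["mount"].round(3)[:3,3])
    m=(T[...,2]<.03)&(T[...,2]>-.02)&(abs(T[...,1])<.06)
    v,u=np.nonzero(m)
    for lo in range(-20,30,5):
        k=m&(T[...,2]*1000>=lo)&(T[...,2]*1000<lo+5); 
        if k.sum()>3: print(lo,k.sum(),np.percentile(T[k][:,0]*1000,[5,95]).round(1),np.percentile(T[k][:,1]*1000,[5,95]).round(1),"px",np.argwhere(k).mean(0).round())
E
```

```text
n1 297.3186396354542 258.5388973990617 190.80280260971952 [ 0.082  0.    -0.152]
-20 249 [-7.1 11.8] [-29.   29.3] px [247. 258.]
-15 84 [-8.8 11. ] [-20.8  20.1] px [250. 258.]
n2 297.3186396354542 258.5388973990617 190.80280260971952 [ 0.082  0.    -0.152]
-20 202 [ 6.9 11.8] [-10.9  11.3] px [242. 258.]
-15 62 [10.8 11.8] [-5.8  6.1] px [236. 259.]
wH 297.3186396354542 258.5388973990617 190.80280260971952 [ 0.082 -0.    -0.152]
```

```bash
python3 - <<'E'
from h import *
r.set_gripper(0,25)
p=np.array(r.current_tool_pos());print(p,r.finger_overhang)
for n in("side","top"):
    d=optics.get_image(n);v,u=np.mgrid[:384,:512];z=d["depth"]
    P=np.stack([(u-d["cx"])/d["fx"]*z,(v-d["cy"])/d["fy"]*z,z],-1);T=np.linalg.inv(d["camera_from_world"])
    P=P@T[:3,:3].T+T[:3,3]
    dark=d["pixels"].max(-1)<90
    m=(z>0)&(np.linalg.norm(P[...,:2]-p[:2],axis=-1)<.05)&(P[...,2]>.06)&dark
    print(n,m.sum(),"lowest",np.sort(P[m][:,2])[:12].round(3))
    for lo in range(60,160,10):
        k=m&(P[...,2]*1000>=lo)&(P[...,2]*1000<lo+10)
        if k.any(): print(lo,k.sum(),P[k].mean(0).round(3))
    hs=cv2.cvtColor(d["pixels"],cv2.COLOR_RGB2HSV).astype(int)
    o=(z>0)&(np.linalg.norm(P[...,:2]-p[:2],axis=-1)<.06)&(hs[...,0]<16)&(hs[...,1]>140)
    Q=P[o]; print("orange",len(Q),Q[Q[:,2]>.066].mean(0).round(4) if (Q[:,2]>.066).any() else Q[:,2].max() if len(Q) else 0)
r.set_gripper(.45)
E
```

```text
[0.56881873 0.08379618 0.1100096 ] 0.022
side 1103 lowest [0.12  0.123 0.125 0.127 0.127 0.128 0.128 0.128 0.129 0.13  0.131 0.133]
120 9 [0.562 0.092 0.126]
130 11 [0.558 0.089 0.135]
140 22 [0.56  0.092 0.145]
150 12 [0.562 0.093 0.154]
orange 68 [0.565  0.0865 0.0729]
top 1014 lowest [0.379 0.38  0.38  0.386 0.386 0.386 0.39  0.39  0.392 0.393 0.393 0.395]
orange 0 0
```

Both the side camera (tips at z≈.120 with the TCP at .110) and the wrist depth show the fingertips about 10 mm *behind* the reported TCP, not 22 mm ahead. I correct for this 32 mm, and lower under force guard before gripping.

```bash
cat >> h.py <<'E'
TIP=-.011   # measured: fingertip (shut) along tool z from the reported TCP
def nub(t): return PIV+.036*(np.sin(t)*XH-np.cos(t)*YH)
E
python3 - <<'E'
from h import *
d=np.load("pics/n2.npz");P=cloud(d);T=(P-d["p"])@R.from_quat(d["q"]).as_matrix()
m=(T[...,2]<.02)&(T[...,2]>-.05)&(abs(T[...,1])<.03)&(d["pixels"].max(-1)<110); print("tip z",np.sort(T[m][:,2])[-8:].round(4))
n0=[.5688,.0838]; q=lambda t: down(PSI+t+np.pi/2)
f0=np.array(r.current_contact_force())
z=.075
r.move_linear([*n0,z],vel=.1)
while z>.0465:
    z-=.004; r.move_linear([*n0,z],vel=.05)
    f=np.array(r.current_contact_force())-f0
    if abs(f[2])>3: print("touch",z,f); z+=.002; r.move_linear([*n0,z],vel=.05); break
r.set_gripper(0,25); print(z,"op",r.current_opening(),r.current_finger_force(),r.current_contact_force(),r.current_t())
if r.current_opening()>.08:
    for t in np.linspace(.23,1.60,6)[1:]:
        r.move_linear([*nub(t),z],q(t),vel=.07)
    print(r.current_opening(),r.current_contact_force())
    r.set_gripper(.45); r.move_linear([*nub(1.6),.11],vel=.15); look("n3")
print(r.current_t())
E
```

```text
tip z [-0.0151 -0.0145 -0.0145 -0.0138 -0.0137 -0.0136 -0.0133 -0.0127]
0.04299999999999997 op 0.1538987289257991 26.285967472940683 [-0.94430223  0.12197016  0.45128666] 19.1167
0.15574097608788753 [ 0.72676326 -2.37308947  3.08980922]
22.2583
```

```bash
cat >> h.py <<'E'
def guarded(p,step,nmax,dirn,thr):
    "step from p along dirn until force against dirn passes thr"
    f0=np.array(r.current_contact_force()); p=np.array(p,float); dirn=np.array(dirn)
    for i in range(nmax):
        p=p+dirn*step; r.move_linear(p,vel=.04)
        f=(np.array(r.current_contact_force())-f0)@dirn
        if f<-thr: print("touch after",i+1,"steps",f.round(2)); return p
    print("no touch",f.round(2)); return p
E
python3 - <<'E'
from h import *
d=np.load("pics/n3.npz");P=cloud(d);hs=cv2.cvtColor(d["pixels"],cv2.COLOR_RGB2HSV).astype(int)
near=np.linalg.norm(P[...,:2]-PIV,axis=-1)<.08
o=P[near&(hs[...,0]<16)&(hs[...,1]>140)];o=o[o[:,2]>.07]; v=o.mean(0)[:2]-PIV
th=np.arctan2(v@XH,-v@YH); print("tab",len(o),th,np.linalg.norm(v))
assert th>1.4
q=down(PSI+np.pi)
r.move_to([*HC,.12],q); r.move_linear([*HC,.062],vel=.12)
p=guarded([*HC,.062],.004,6,[0,0,-1],4); print(p)
r.set_gripper(0,60); print("op",r.current_opening(),r.current_finger_force(),r.current_contact_force(),r.current_tool_pos())
if r.current_opening()>.1:
    r.move_linear([*HC,p[2]+.05],vel=.06); print(r.current_contact_force(),r.current_opening())
    r.move_linear([*HC,.24],vel=.2)
    look("l1"); print(r.current_contact_force(),r.current_t())
    for h in(-.005,.12):
        j=r.inverse_kinematics(S+N*h,Q_PLACE[1]);print(np.round(j,2) if j is not None else None)
E
```

```text
tab 374 1.6048006314722751 0.035371077074341756
no touch 0.72
[0.5525 0.027  0.038 ]
op 0.14626537705557 59.572956562042236 [-1.02817474 -0.74276489  2.94821663] [0.55265345 0.02702213 0.03824734]
[-1.08953689 -0.39083421 -2.97363961] 0.14766726872892671
[-0.23073377 -0.36205633 -2.6996697 ] 27.1583
[-1.02  0.68  1.75  0.85  1.14 -0.81]
[-1.17  0.57  1.66  0.73  1.36 -0.74]
```

```bash
python3 - <<'E'
from h import *
d=np.load("pics/l1.npz");P=cloud(d);T=(P-d["p"])@R.from_quat(d["q"]).as_matrix()*1000
m=(abs(T[...,2]+8)<10)&(abs(T[...,1])<95)&(abs(T[...,0])<90)&(d["pixels"].min(-1)>90)
Q=T[m];print(len(Q),np.median(Q[:,2]),cv2.minAreaRect(Q[:,:2].astype(np.float32)))
s=Q[(Q[:,0]>10)&(Q[:,0]<50)];print("y range",np.percentile(s[:,1],[.5,99.5]),"xmax",np.percentile(Q[abs(Q[:,1])<60][:,0],99.5))
c=np.polyfit(*s[:, :2].T,0) if 0 else None
k=Q[abs(Q[:,1])<55]; print("edge tilt: z vs y, x slopes",np.linalg.lstsq(np.c_[Q[:,:2],np.ones(len(Q))],Q[:,2],rcond=None)[0].round(3))
r.move_to(S+N*.12+U*.006,Q_PLACE[1]); print(r.current_t(),r.current_opening(),r.current_contact_force())
r.move_linear(S+N*.001+U*.006,vel=.12); print(r.current_contact_force())
look("s1")
E
```

```text
33575 -7.076206339733537 ((-1.2203559875488281, 0.48188018798828125), (121.19022369384766, 150.3834991455078), 0.005540651734918356)
y range [-73.06583458  74.11662186] xmax 59.096407956482174
edge tilt: z vs y, x slopes [ 1.0e-03 -1.0e-03 -7.1e+00]
28.8167 0.1516049095694722 [ 0.51227733 -0.25616075 -2.49856041]
[-0.04051493 -0.6102882  -2.70777407]
```

```bash
python3 - <<'E'
from h import *
p=guarded(S+N*.001+U*.006,.001,9,-N,3); print("N off",(p-S)@N)
p=p+N*.0005
p=guarded(p,.0015,8,-U,3); print("U off",(p-S)@U,r.current_contact_force())
r.set_gripper(.35); print(r.current_opening(),r.current_contact_force())
r.move_linear(p+N*.05,vel=.12); r.set_gripper(.7)
r.move_linear(p+N*.13,vel=.2); look("s2")
d=np.load("pics/s2.npz");P=cloud(d)-S
Q=np.stack([P@U,P@B,P@N],-1)*1000
m=(abs(Q[...,2]-3)<8)&(abs(Q[...,0])<80)&(abs(Q[...,1])<95)&(d["pixels"].min(-1)>90)
X=Q[m];print(len(X),cv2.minAreaRect(X[:,:2].astype(np.float32)),np.median(X[:,2]),np.linalg.lstsq(np.c_[X[:,:2],np.ones(len(X))],X[:,2],rcond=None)[0].round(3))
for i in(0,1):
  for h in(.045,.06,.12,.17):
    j=r.inverse_kinematics(S+U*h,Q_EDGE[i]);print(i,h,np.round(j,2) if j is not None else None)
print(r.current_t())
E
```

```text
touch after 6 steps -11.25
N off -0.004999999999999941
touch after 3 steps -3.1
U off 0.0014999999999999022 [-2.17509504 -2.58945712  5.37854459]
0.34614099895777783 [ 0.2084068   0.21890803 -0.22065947]
16976 ((-0.7377090454101562, 0.6195220947265625), (120.96172332763672, 150.4228973388672), 0.20019866526126862) 2.7784734398805364 [0.    0.004 2.766]
0 0.045 [-0.32  0.72  1.54 -0.71  1.36  2.35]
0 0.06 [-0.3   0.71  1.52 -0.7   1.38  2.34]
0 0.12 [-0.24  0.69  1.43 -0.66  1.5   2.31]
0 0.17 [-0.2   0.69  1.35 -0.64  1.59  2.28]
1 0.045 [-0.32  0.72  1.54 -0.71  1.36 -0.8 ]
1 0.06 [-0.3   0.71  1.52 -0.7   1.38 -0.8 ]
1 0.12 [-0.24  0.69  1.43 -0.66  1.5  -0.84]
1 0.17 [-0.2   0.69  1.35 -0.64  1.59 -0.86]
34.1333
```

View pics/s2.png

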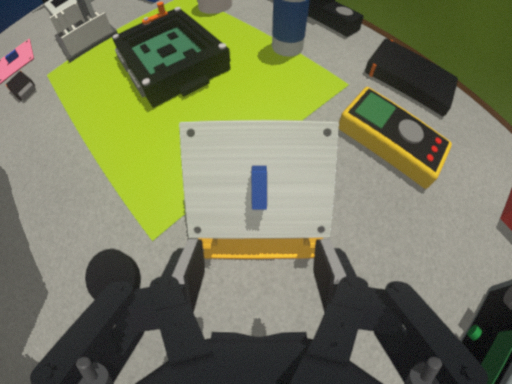

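The plate leans properly: centre off by less than 1 mm, edge level on the lips at (260,240), and the gripper is clear of it. Now I regrip by the upper edge.

```bash
python3 - <<'E'
from h import *
r.set_gripper(.35); p=np.array(r.current_tool_pos())
r.move_linear(p+UP*.18,vel=.3)
r.move_to(S+U*.17+UP*.02,Q_EDGE[1]); print(r.current_t())
r.move_linear(S+U*.08,vel=.2)
p=guarded(S+U*.08,.009,6,-U,4); print((p-S)@U,r.current_contact_force())
r.set_gripper(0,80); print("op",r.current_opening(),r.current_finger_force(),r.current_contact_force())
if r.current_opening()>.03:
    r.move_linear(p+U*.05,vel=.08); print(r.current_opening(),r.current_contact_force())
    r.move_linear(p+U*.07+UP*.15,vel=.25); look("e1")
    d=np.load("pics/e1.npz");P=cloud(d);T=(P-d["p"])@R.from_quat(d["q"]).as_matrix()*1000
    m=(abs(T[...,1])<12)&(abs(T[...,0])<95)&(T[...,2]<120)&(T[...,2]>-60)&(d["pixels"].min(-1)>80)
    Q=T[m]; print(len(Q), cv2.minAreaRect(Q[:,[0,2]].astype(np.float32)) if len(Q)>20 else "", np.percentile(Q,[1,50,99],axis=0).round(1) if len(Q)>20 else "")
print(r.current_t())
E
```

```text
36.525
no touch 1.6
0.025999999999999995 [-0.12865377  0.27709857 -0.9075298 ]
op 0.05173506045387532 80.156729221344 [-1.56427617 -0.69652221  5.34858542]
0.05572153974233434 [-0.65889709 -2.27734607  2.82996126]
3994 ((20.10198974609375, 4.072807312011719), (144.1915283203125, 104.4592056274414), 16.114734649658203) [[-41.   -7.7 -47.2]
 [ 17.    0.6 -32.8]
 [ 75.2   9.2  27.8]]
41.425
```

View pics/e1.png

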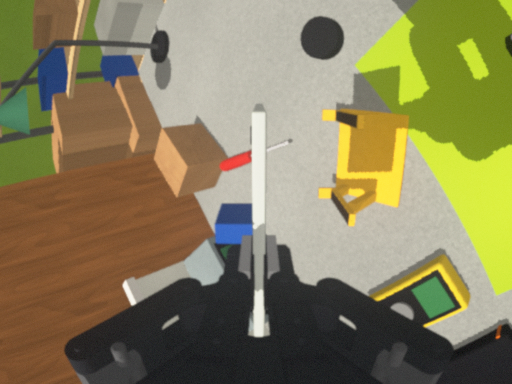

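The plate is held by its upper edge at mid-length, seen edge-on from (258,110) to (258,335), and the stand is empty. On to the rack.

```bash
python3 - <<'E'
from h import *
r.move_to([*BAY,.29],Q_RACK[0]); print(r.current_t(),r.current_opening(),r.current_contact_force(),r.current_tool_pos())
look("k1")
d=np.load("pics/k1.npz");P=cloud(d);T=(P-d["p"])@R.from_quat(d["q"]).as_matrix()*1000
m=(abs(T[...,1])<10)&(T[...,2]<-25)&(T[...,2]>-45)&(abs(T[...,0])<90)&(d["pixels"].min(-1)>100)
Q=T[m];print(len(Q),np.percentile(Q,[1,50,99],axis=0).round(1), "yaw slope",np.polyfit(Q[:,0],Q[:,1],1).round(3))
hs=cv2.cvtColor(d["pixels"],cv2.COLOR_RGB2HSV).astype(int)
g=(hs[...,0]>50)&(hs[...,0]<88)&(hs[...,1]>90)&(P[...,2]<.03)&(np.linalg.norm(P[...,:2]-BAY,axis=-1)<.08)
print("green",g.sum(),cv2.minAreaRect((P[g][:,:2]*1000).astype(np.float32)) if g.sum()>5 else "")
E
```

```text
43.5 0.050148101431986454 [ 0.59114832  0.46649208 -3.13198847] [0.43853684 0.31851136 0.28979875]
3201 [[-40.7  -7.5 -43. ]
 [ 27.9  -0.1 -32.4]
 [ 75.3   7.6 -27. ]] yaw slope [-0.001  0.113]
green 0
```

View pics/k1.png

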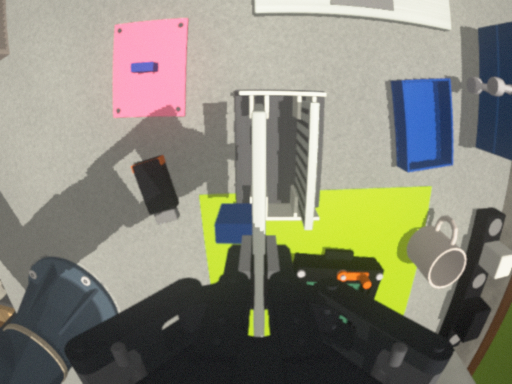

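The plate hangs parallel to the bay, between the fins at (250–268, 95). I lower it, with a force guard near the floor.

```bash
python3 - <<'E'
from h import *
r.move_linear([*BAY,.165],vel=.15); f=np.array(r.current_contact_force())
r.move_linear([*BAY,.150],vel=.05); print(np.array(r.current_contact_force())-f)
r.move_linear([*BAY,.108],vel=.06); print(np.array(r.current_contact_force())-f,r.current_opening())
p=guarded([*BAY,.108],.002,9,[0,0,-1],4); print(p,r.current_contact_force(),r.current_t())
if p[2]<.104:
    r.set_gripper(.25); print(r.current_contact_force())
    r.move_linear([*BAY,.16],vel=.1); r.move_linear([*BAY,.30],vel=.25)
    q=np.array([BAY[0]-.10,BAY[1]-.03,.36]); r.move_to(q,Q_RACK[0]); look("k2")
    d=optics.get_image("side");np.savez("pics/side9.npz",**d)
    cv2.imwrite("pics/side9.png",d["pixels"][:,:,::-1])
    dd=np.load("pics/k2.npz");P=cloud(dd);Ry=np.array([[np.cos(PK),-np.sin(PK)],[np.sin(PK),np.cos(PK)]])
    Q=P.copy();Q[...,:2]=(P[...,:2]-BAY)@Ry;Q*=1000
    m=(abs(Q[...,0])<12)&(abs(Q[...,1])<78)&(Q[...,2]>115)&(Q[...,2]<150);X=Q[m]
    print(len(X),np.percentile(X,[1,50,99],axis=0).round(1))
    a=cv2.resize(cv2.imread("pics/k2.png"),(400,300));b=cv2.resize(d["pixels"][120:270,160:360,::-1],(400,300),interpolation=2)
    cv2.imwrite("pics/m9.png",np.hstack([a,b]))
print(r.current_t())
E
```

```text
[ 0.07824692 -0.09898432  0.05757121]
[-0.13240627 -0.09487336  0.8603513 ] 0.04893530737394817
touch after 5 steps -8.73
[0.4382 0.319  0.098 ] [-0.61123715 -3.49786241  6.48672043] 47.0833
[-0.20731972 -0.73026383  0.49790783]
773 [[ -3.5 -70.6 115.5]
 [ -1.7   6.4 130.6]
 [  3.2  74.3 133. ]]
49.5167
```

View pics/m9.png

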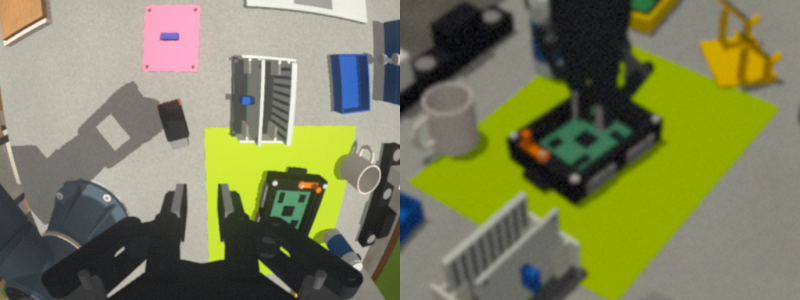

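The plate stands upright in the free bay: its top edge is at 131 mm, where 132 was expected, with the rib at (246,100). The tab is turned aside at (310,186), and the other objects in view are in place.

```bash
python3 -c "
from cell import r
print(r.current_contact_force(),r.hand_in())"
```

```text
the job is handed in; nothing more can be done
[ 0.45906315 -0.3447737   0.4277306 ] None
```

The job is handed in at about 50 s of the 69 s allowed: the tab is turned aside to about 1.6 rad, the plate was leaned on the stand and let go, and after regripping by its upper edge it now stands upright, fully down, in the green-strip bay.

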